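# Fetch the honey from the case with bypass doors

## Task

Get the honey jar out of the low wooden case and stand it on the chopping board. First slide the upper door, which was left part-way open, fully home to the right; then slide the lower door fully behind (under) it, so that the left compartment is wide open. Leave the doors like that, and the jar upright wholly on the board, with nothing knocked over.

Things in the scene. Friction and masses are not known exactly. Their poses are not given: they have to be found in the camera images.
- case: low wooden case fixed on the worktop, 200 (x) x 344 (y) x 141 mm high, walls 12 mm, inside 176 x 320 mm, inner floor 20 mm above the worktop; open at the top except for two flat horizontal see-through doors that slide left-right on two levels. Origin: centre of the underside; x points to its back, y along its length to the left, z up
- upper_door (a joint): sliding door on the upper level, in m: 0 = home at the right end (hard stop), grows as it moves left (case +y), at most 0.150. The door is 170 x 170 x 8 mm, its underside 131 and its top 139 mm above the worktop; aluminium frame, clear panes, black finger-hole block. Home it covers case y -0.160 to +0.010. It slides with about 2.5 N of friction and stays where it is left
- lower_door (a joint): sliding door on the lower level, in m: 0 = shut at the left end, grows as it moves right (case -y) under the upper door, at most 0.150 (hard stop, then its left edge is flush with the left edge of the upper door at home). Same make and size, underside 120 and top 128 mm above the worktop; shut it covers case y -0.010 to +0.160. Same friction
- upper_door_hole (a point): centre, at the door's top face, of the square 50 x 50 mm through finger hole of the upper door; it lies 55 mm from the door's right edge, moves with the door. Pushing a fingertip against a side of the hole slides the door
- lower_door_hole (a point): centre, at the door's top face, of the 50 x 50 mm through finger hole of the lower door; it lies 55 mm from the door's left edge, moves with the door. With the upper door home, the hole reaches the upper door's left edge after about 70 mm of travel, so a finger in it is stopped there
- lower_door_left_edge (a point): middle of the left edge of the lower door, at its top face; when the door is partly open a finger fits between this edge and the case's left wall, and can push the edge to the right
- honey_jar: honey jar with red lid, 58 x 62 mm and 86 mm high, 0.36 kg; stands on the inner floor of the case under the lower door, its top 106 mm above the worktop. Origin: centre of its underside; z up. Grasp it from above at the lid, across the case (along case x)
- board: wooden chopping board fixed on the worktop left of the case, 200 (x) x 300 (y) x 22 mm. Origin: centre of its underside, z up
- fish_tin: flat round tin, 86 mm across, 40 mm high, in the right part of the case; stays there. Origin: underside
- salt_shaker: salt shaker with grey top, 44 mm across, 90 mm high, in the right part of the case; stays there. Origin: underside
- tumbler: drinking glass behind the case, 81 mm across, 91 mm high; bystander. Origin: underside
- mug_b: black and white mug behind the case, 107 mm high; bystander. Origin: underside
Things that resemble listed ones, but are neither listed nor needed, are in the scene too. Of the things that look like the honey_jar, the middle-sized one is meant.

How it is judged (in metres and radians):
On the way, in this order (a step that is already met when the one before it is completed fails the run):
1. the upper door is slid fully home to the right (within 6 mm) (value of joint upper_door below 0.006 m), for 0.2 s.
2. the lower door is slid fully behind the upper one (at least 142 of 150 mm), the upper still home (value of joint lower_door above 0.142 m and value of joint upper_door below 0.01 m), for 0.2 s.
3. the honey jar is lifted clear of the case (height (world z) of honey_jar above 0.145 m), for 0.1 s.
At the end, for the whole second after the job is handed in: the honey jar stands upright (within 0.1 rad), at rest and wholly on the chopping board (its centre within 72 mm of the board's centre along the short side and 122 mm along the long side); the upper door is home (within 12 mm) and the lower door is behind it (at least 138 of 150 mm) (x of honey_jar in the frame of board between -0.072 and 0.072 m and y of honey_jar in the frame of board between -0.122 and 0.122 m and z of honey_jar in the frame of board between 0.015 and 0.028 m and angle between honey_jar's own z axis and vertical below 0.1 rad and linear speed of honey_jar below 0.02 m/s and value of joint upper_door below 0.012 m and value of joint lower_door above 0.138 m); the robot touches nothing.
It fails at once if the honey jar is tipped over (angle between honey_jar's own z axis and vertical above 0.7 rad).
It fails at once if the tin, the shaker, the glass or the mug is knocked over (angle between any of fish_tin, salt_shaker, tumbler, mug_b's own z axis and vertical above 0.7 rad).
It also fails if it takes over 61 s, if anything falls off the work surface, if the arm or the gripper's body presses on something with over 40 N, if the wrist force passes 120 N, or if a joint passes its speed limit or range.

## Robot

A 7-joint arm with a two-finger parallel gripper is mounted at the origin on a cart in front of the work surface, level with it; the furniture and walls round the work are solid. World frame = base frame: x ahead of the robot, y to its left, z up, the work surface at z = 0. Lengths are in mm, angles in degrees, forces in N, time in s.
With the tool pointing down it reaches from about 400 to 925 mm from the base axis. Payload 5.6 kg.
Tool frame: the origin (TCP) lies midway between the tips of the shut fingers; the grasp point (between the pads) lies 19 mm behind it; z points along the fingers, y is the line along which they close (so a half turn about z gives the same grasp; the last joint's range is limited). The gripper opens to 85 mm and grips with 20 to 120 N. Pads are 22 mm wide; open, the fingers measure 114 mm over their backs; the gripper's body (76 mm by 85 mm) begins 54 mm behind the grasp point. The pads swing forward as they close: fully open they stand 13 mm farther back than shut.
Start: joints at [-73.682, 26.786, -0.665, 91.828, 0.344, 61.387, -3.226], TCP at [209.315, 615.382, 231.29] pointing down, gripper open.
Joint ranges: [-144.91, 144.91], [-17.63, 115.5], [-89.93, 88.59], [15.96, 139.68], [-74.01, 254.01], [8.47, 105.57], [-167.45, 167.45]. Speed limits (degrees/s): [147.25, 147.25, 180, 180, 180, 180, 180].

## Interface

Orientations are given as [roll, pitch, yaw] about the fixed x, y, z axes, in that order (R = Rz(yaw) Ry(pitch) Rx(roll)).
In Python, from rig import bot gives the robot as it stands.
- The arm moves only by the shell command python3 -m creep 'ROWS' [FORCE]. ROWS is JSON, a list of rows, each a list of 7 numbers: the turn, a rotation vector about the tool's x, y, z in rad, then the shift along the tool's x, y, z in m, then the finger opening in m, from 0 to 0.0854. In form: [[ax, ay, az, dx, dy, dz, jaw], ...]. A call has exactly 8 rows; each row shifts and turns the commanded pose from where the row before left it, along the tool's axes as they then stand; what a row does not reach is not made up. A row lasts 1/12 s, in which the tool goes at most 41.7 mm and 7.16 degrees, less where a joint would pass 70% of its speed; a pose out of reach is approached as far as the arm can. A call is refused whole if a number of a shift passes 0.0417 or a number of a turn 0.125, either way. A call with a gripper value outside its range is refused whole. The fingers move at their own pace and stop on an object; FORCE is the grip in N (left out, the last holds). Time passes only in rows, so rows that do not move let the fingers close, or fill a call up. It gives the time, the measured TCP pose, the force, the opening and the grip force at its end, in the units of the state.
- bot.read_state(): the state, without advancing time (a new reading comes with each control period).
- bot.get_image(name): name is "scene" or "top" or "wrist"; returns the picture (400x640x3 uint8, blue, green, red); there is no depth.
- bot.camera_info(name): a dict with "fx", "fy", "cx", "cy" (pixels), "D" ([k1, k2, p1, p2, k3] as OpenCV has them; the pictures are not rectified), "R" (3x3) and "t" (3): a world point X has camera coordinates R X + t. Camera axes: x right, y down, z forward; pixel columns grow to the right and rows downward; lengths in mm; the calibration is good to about 2 mm. A picture is of the moment at which its call begins: read the wrist's pose just before it. camera_info takes no time and is no camera call; for the wrist camera it gives the pose at the moment of the call.
- bot.job_done(): hands the job in; it is judged then, once.
The state is a dict: "t": time; "q": joint angles; "qd": joint speeds; "tau": joint torques, N m; "eef_pos": TCP position; "eef_rot": TCP orientation; "contact_force": force on the tool from outside, world axes, zero at the start; "torque": the same for the moment, N m; "gripper_width": finger opening in mm; "finger_force": force on a finger pad.
Only numpy, scipy, OpenCV 4.12 (cv2) and the standard library are available. Lean on these libraries where they do the work, as an engineer would, in place of code of your own. Each camera call takes 0.05 s, during which the arm holds its last target. There are 200 camera calls.

## Working session

There is one attempt and no reset: what is moved stays moved. The work goes in short steps, Python scripts to look and compute and a shell command to move; the robot and the scene stay as the last step left them, time stands still between calls to the robot, and variables do not carry over. Pictures are saved under pics/ and viewed, at most 10 in all, crops included, and the job is handed in when it is done.

```bash
ls; mkdir -p pics; python3 - <<'E'
from rig import bot
import cv2
s=bot.read_state(); print({k:s[k] for k in('t','eef_pos','eef_rot','gripper_width','contact_force')})
for n in('top','scene'):
    cv2.imwrite(f'pics/{n}0.png',bot.get_image(n)); c=bot.camera_info(n); print(n,c)
E
```

```text
pics
{'t': 0.0, 'eef_pos': array([209.16508   , 614.81997529, 230.32123499]), 'eef_rot': array([-1.79896253e+02,  9.24736684e-03,  1.61214108e+02]), 'gripper_width': 85.0240791161677, 'contact_force': array([-0.03938266, -0.02068558,  0.05257645])}
top {'fx': 392.20948873757965, 'fy': 392.20948873757965, 'cx': 319.1858319580802, 'cy': 196.86926274296212, 'D': array([0.0044047, 0.       , 0.       , 0.       , 0.       ]), 'R': array([[ 0.02282718, -0.99968002, -0.01089843],
       [-0.98204777, -0.02038014, -0.18752819],
       [ 0.18724607,  0.01498352, -0.98219876]]), 't': array([  79.52232101,  573.53214471, 1025.63168795])}
scene {'fx': 394.7990145049476, 'fy': 394.7990145049476, 'cx': 325.99854308565796, 'cy': 204.78897195058335, 'D': array([0.00030884, 0.        , 0.        , 0.        , 0.        ]), 'R': array([[ 0.55989289, -0.82856248,  0.00203879],
       [-0.54499713, -0.37012759, -0.75231888],
       [ 0.62409781,  0.42010686, -0.65879598]]), 't': array([-255.16826828,  396.76224892,  752.71826938])}
```

View pics/top0.png

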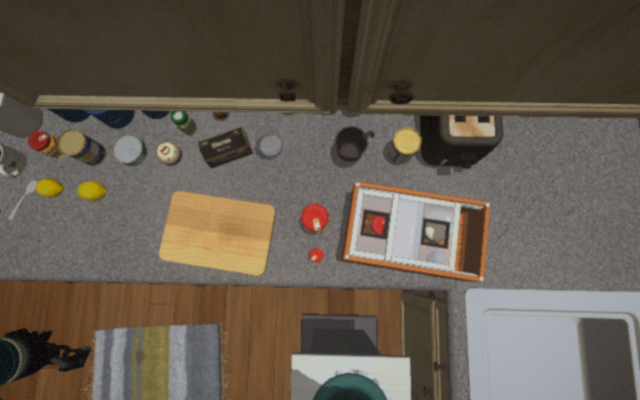

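View pics/scene0.png

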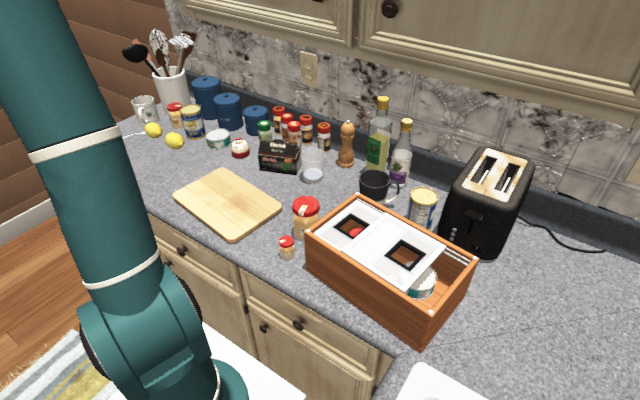

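The top view shows the case at about (347–489, 185–280) and the board at about (160–275, 192–273). Three things could be taken for the honey jar: a large red-lidded jar outside the case at (315,217), a small one at (316,255), and one inside the case under the lower-door hole at (376,225). The middle-sized one is in the case, so I'll check that in a crop.

```bash
python3 - <<'E'
import cv2
im=cv2.imread('pics/top0.png')
cv2.imwrite('pics/crop1.png',cv2.resize(im[170:290,300:500],None,fx=4,fy=4,interpolation=cv2.INTER_CUBIC))
E
```

```text
(no output)
```

View pics/crop1.png

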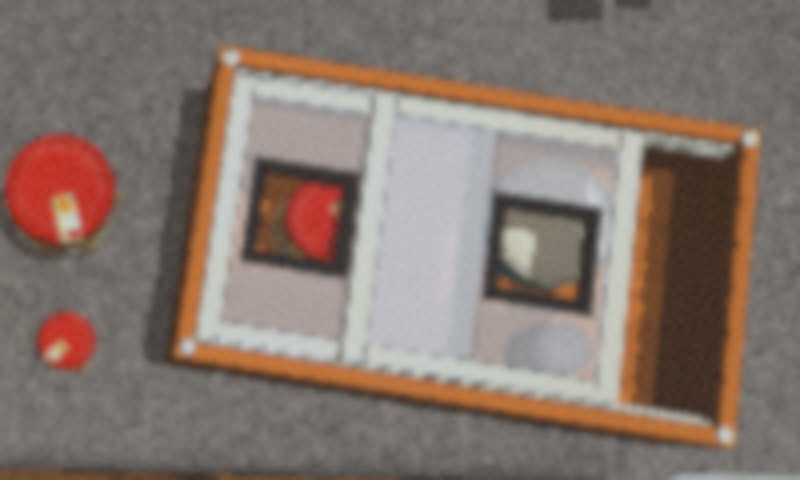

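The crop shows a mid-sized red lid under the lower door's hole at (315,222 crop), so that is the one I want. The case corner dots are at (231,58), (188,346), (751,138) and (727,436). The hole centres are at (301,217) for the lower door and (543,254) for the upper.

```bash
cat > h.py <<'E'
import numpy as np, cv2
from rig import bot
from scipy.spatial.transform import Rotation as Ro
def w(px,z,name='top',c=None):
    c=c or bot.camera_info(name)
    K=np.array([[c['fx'],0,c['cx']],[0,c['fy'],c['cy']],[0,0,1]])
    u=cv2.undistortPoints(np.array(px,float).reshape(-1,1,2),K,c['D']).reshape(-1,2)
    d=np.c_[u,np.ones(len(u))]@c['R']; o=-c['R'].T@c['t']
    return o+d*((z-o[2])/d[:,2])[:,None]
def cr(p,x0=300,y0=170,f=4): return (np.array(p,float)+.5)/f-.5+np.array([x0,y0])
def state():
    s=bot.read_state(); print('t',round(s['t'],2),'pos',np.round(s['eef_pos'],1),'rot',np.round(s['eef_rot'],1),'F',np.round(s['contact_force'],1),'w',round(s['gripper_width'],1)); return s
E
python3 - <<'E'
from h import *
P=w(cr([(231,58),(751,138),(727,436),(188,346)]),141)[:,:2]; print(P)
c=P.mean(0); L=(P[0]+P[3]-P[1]-P[2])/2; W=(P[0]+P[1]-P[2]-P[3])/2
print('case',c,np.linalg.norm(L),np.linalg.norm(W),np.degrees(np.arctan2(-L[0],L[1])),np.degrees(np.arctan2(W[1],W[0])))
a=np.arctan2(-L[0],L[1]); R=np.array([[np.cos(a),-np.sin(a)],[np.sin(a),np.cos(a)]])
f=lambda p:(p-c)@R
print('uhole',w(cr([(543,254)]),139),f(w(cr([(543,254)]),139)[:,:2]))
print('lhole',w(cr([(301,217)]),128),f(w(cr([(301,217)]),128)[:,:2]))
print('udoor edges',f(w(cr([(385,95),(353,362),(643,133),(618,403)]),139)[:,:2]))
print('lid left edge',f(w(cr([(287,212)]),106)[:,:2]))
B=w([(174,192),(275,206),(265,273),(160,258)],22)[:,:2]; print(B,B.mean(0))
E
```

```text
[[ 590.21504866   -5.67162944]
 [ 545.44242771 -331.42339172]
 [ 361.92718351 -306.46301636]
 [ 408.40532132   19.88722894]]
case [ 476.4974953  -155.91770214] 329.22778180997346 184.4007373951843 -7.965859861088369 -7.8732559990290305
uhole [[ 469.96570985 -199.77969944  139.        ]] [[ -0.39023115 -44.34395954]]
lhole [[491.1575787  -51.38765427 128.        ]] [[3.25361849e-02 1.05553057e+02]]
udoor edges [[ 83.96749684  64.80277256]
 [-85.03177718  63.27202428]
 [ 85.50243177 -98.09939484]
 [-83.53582734 -98.91655265]]
lid left edge [[  4.88471646 112.47645699]]
[[583.44636283 507.43190483]
 [548.99985514 216.93611306]
 [362.40443715 236.16878895]
 [396.58651123 528.99756663]] [472.85929159 372.38359336]
```

Case centre is about (476.5, −156) with yaw −7.9°. The upper door is open about 61 mm and the lower door is shut. The board centre is about (473, 372) with yaw −6.8°. At yaw 82.1° the tool x lies along case +y and tool y along case +x. First I turn, then travel over with the fingers shut.

```bash
python3 -m creep '[[0,0,0.115,0,0,0,0],[0,0,0.115,0,0,0,0],[0,0,0.115,0,0,0,0],[0,0,0.115,0,0,0,0],[0,0,0.115,0,0,0,0],[0,0,0.115,0,0,0,0],[0,0,0.115,0,0,0,0],[0,0,0.115,0,0,0,0]]'
python3 -m creep '[[0,0,0.115,0,0,0,0],[0,0,0.115,0,0,0,0],[0,0,0.115,0,0,0,0],[0,0,0.115,0,0,0,0],[0,0,0,-0.02,0.02,0,0],[0,0,0,-0.028,0.028,0,0],[0,0,0,-0.028,0.028,0,0],[0,0,0,-0.028,0.028,0,0]]'
python3 -m creep '[[0,0,0,-0.028,0.028,0,0],[0,0,0,-0.028,0.028,0,0],[0,0,0,-0.028,0.028,0,0],[0,0,0,-0.028,0.028,0,0],[0,0,0,-0.028,0.028,0,0],[0,0,0,-0.028,0.028,0,0],[0,0,0,-0.028,0.028,0,0],[0,0,0,-0.028,0.028,0,0]]'
python3 - <<'E'
from h import *
state()
E
```

```text
t: 0.77
eef_pos: [209.1, 615.1, 230.7]
eef_rot: [-180.0, 0.1, 108.2]
contact_force: [0.1, -0.4, 0.2]
gripper_width: 0.2
finger_force: 0.0
t: 1.43
eef_pos: [298.5, 496.6, 230.7]
eef_rot: [-180.0, 0.1, 82.2]
contact_force: [0.3, 0.3, 0.6]
gripper_width: -0.1
finger_force: 0.0
t: 2.1
eef_pos: [490.0, 243.9, 231.2]
eef_rot: [-180.0, -0.0, 82.2]
contact_force: [0.2, -0.3, -0.4]
gripper_width: -0.0
finger_force: 0.0
t 2.1 pos [490.  243.9 231.2] rot [-180.    -0.    82.2] F [ 0.2 -0.3 -0.4] w -0.0
```

```bash
cat >> h.py <<'E'
def to(p,name='case'):
    """tool-axis shift (mm) from the measured pose to a case-frame point (x,y,z mm)"""
    C={'case':((476.5,-155.9),-7.9),'board':((472.9,372.4),-6.8)}[name]
    a=np.radians(C[1]); r=np.array([[np.cos(a),-np.sin(a)],[np.sin(a),np.cos(a)]])
    q=np.r_[np.array(C[0])+r@np.array(p[:2],float),p[2]]; s=state()
    R=Ro.from_euler('xyz',s['eef_rot'],degrees=True)
    print('now in frame',np.round(r.T@(s['eef_pos'][:2]-C[0]),1),'shift',np.round(R.inv().apply(q-s['eef_pos']),1))
E
python3 -m creep '[[0,0,0,-0.03,0.0035,0,0],[0,0,0,-0.04,0.0035,0,0],[0,0,0,-0.04,0.0035,0,0],[0,0,0,-0.04,0.0035,0,0],[0,0,0,-0.04,0.0035,0,0],[0,0,0,-0.04,0.0035,0,0],[0,0,0,-0.04,0.0035,0,0],[0,0,0,-0.04,0.0035,0,0]]'
python3 -m creep '[[0,0,0,-0.04,0.0035,0,0],[0,0,0,-0.04,0.0035,0,0],[0,0,0,-0.035,0.0035,0,0],[0,0,0,-0.017,0.003,0,0],[0,0,0,0,0,0.03,0],[0,0,0,0,0,0.03,0],[0,0,0,0,0,0,0],[0,0,0,0,0,0,0]]'
python3 - <<'E'
from h import *
to((0,-44,126))
c=bot.camera_info('wrist'); im=bot.get_image('wrist'); cv2.imwrite('pics/w1.png',im)
K=np.array([[c['fx'],0,c['cx']],[0,c['fy'],c['cy']],[0,0,1]])
a=np.radians(-7.9); r=np.array([[np.cos(a),-np.sin(a)],[np.sin(a),np.cos(a)]])
for p in((0,-44,139),(25,-69,139),(-25,-19,139)):
    q=np.r_[np.array((476.5,-155.9))+r@np.array(p[:2]),p[2]]; print(p,np.round(cv2.projectPoints(q[None],cv2.Rodrigues(c['R'])[0],c['t'],K,c['D'])[0].ravel()))
E
```

```text
t: 2.77
eef_pos: [474.1, -67.0, 231.3]
eef_rot: [180.0, -0.0, 82.2]
contact_force: [0.9, -0.0, 0.7]
gripper_width: 0.2
finger_force: 0.0
t: 3.43
eef_pos: [469.0, -197.7, 170.4]
eef_rot: [-179.8, 0.0, 82.1]
contact_force: [0.6, 0.4, -0.2]
gripper_width: -0.2
finger_force: 0.0
t 3.43 pos [ 469.  -197.7  170.4] rot [-179.8    0.    82.1] F [ 0.6  0.4 -0.2] w -0.2
now in frame [ -1.7 -42.4] shift [-1.6  1.9 44.4]
(0, -44, 139) [324. 239.]
(25, -69, 139) [363. 276.]
(-25, -19, 139) [281. 199.]
```

View pics/w1.png

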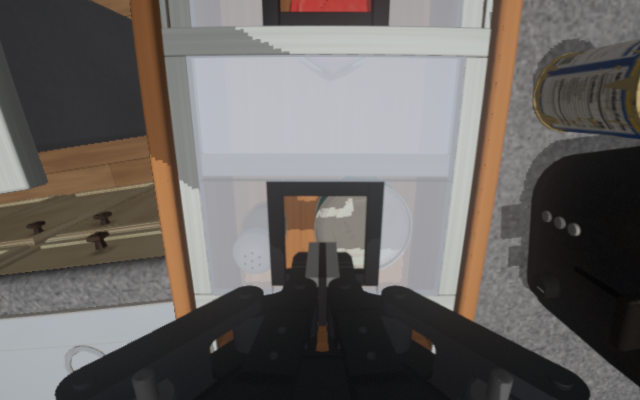

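The wrist view shows the finger hole's inner opening at (284–366, 197–270), matching the prediction, with the fingertips above it. Next I descend and push right.

```bash
python3 -m creep '[[0,0,0,-0.0016,0.0019,0.01,0],[0,0,0,0,0,0.017,0],[0,0,0,0,0,0.017,0],[0,0,0,-0.005,0,0,0],[0,0,0,-0.008,0,0,0],[0,0,0,-0.008,0,0,0],[0,0,0,-0.008,0,0,0],[0,0,0,-0.008,0,0,0]]'
python3 -m creep '[[0,0,0,-0.008,0,0,0],[0,0,0,-0.008,0,0,0],[0,0,0,-0.008,0,0,0],[0,0,0,-0.006,0,0,0],[0,0,0,-0.004,0,0,0],[0,0,0,-0.002,0,0,0],[0,0,0,0,0,0,0],[0,0,0,0,0,0,0]]'
python3 - <<'E'
from h import *
to((0,-119,126))
E
```

```text
t: 4.15
eef_pos: [467.2, -237.0, 128.2]
eef_rot: [179.9, -0.0, 82.1]
contact_force: [0.7, 3.5, 0.7]
gripper_width: 0.1
finger_force: 1.5
t: 4.82
eef_pos: [461.4, -272.6, 127.1]
eef_rot: [-180.0, 0.1, 82.1]
contact_force: [-1.3, 0.2, 0.1]
gripper_width: -0.2
finger_force: 0.0
t 4.82 pos [ 461.4 -272.6  127.1] rot [-1.80e+02  1.00e-01  8.21e+01] F [-1.3  0.2  0.1] w -0.2
now in frame [   1.1 -117.7] shift [-1.3 -1.1  1.1]
```

```bash
python3 -m creep '[[0,0,0,-0.002,0,0,0],[0,0,0,-0.002,0,0,0],[0,0,0,-0.001,0,0,0],[0,0,0,0,0,0,0],[0,0,0,0,0,0,0],[0,0,0,0,0,0,0],[0,0,0,0,0,0,0],[0,0,0,0,0,0,0]]'
```

```text
t: 5.48
eef_pos: [461.4, -272.7, 127.0]
eef_rot: [-179.8, -0.4, 82.3]
contact_force: [0.2, 11.5, 6.6]
gripper_width: 0.0
finger_force: 5.4
```

The force rose to 11.5 N with no more movement, so the upper door is at its hard stop. Next, the lower door's hole.

```bash
python3 -m creep '[[0,0,0,0.007,0,0,0],[0,0,0,0.004,0,0,0],[0,0,0,0,0,-0.025,0],[0,0,0,0,0,-0.025,0],[0,0,0,0.03,0,0,0],[0,0,0,0.04,0,0,0],[0,0,0,0.04,0,0,0],[0,0,0,0.04,0,0,0]]'
python3 -m creep '[[0,0,0,0.035,0,0,0],[0,0,0,0.02,0,0,0],[0,0,0,0.01,0,0,0],[0,0,0,0,0,0,0],[0,0,0,0,0,0,0],[0,0,0,0,0,0,0],[0,0,0,0,0,0,0],[0,0,0,0,0,0,0]]'
python3 - <<'E'
from h import *
to((0,105,117))
c=bot.camera_info('wrist'); im=bot.get_image('wrist'); cv2.imwrite('pics/w2.png',im)
K=np.array([[c['fx'],0,c['cx']],[0,c['fy'],c['cy']],[0,0,1]])
a=np.radians(-7.9); r=np.array([[np.cos(a),-np.sin(a)],[np.sin(a),np.cos(a)]])
for p in((0,105,128),(25,80,128),(-25,130,128)):
    q=np.r_[np.array((476.5,-155.9))+r@np.array(p[:2]),p[2]]; print(p,np.round(cv2.projectPoints(q[None],cv2.Rodrigues(c['R'])[0],c['t'],K,c['D'])[0].ravel()))
E
```

```text
t: 6.15
eef_pos: [483.0, -116.7, 177.4]
eef_rot: [179.9, 0.0, 82.1]
contact_force: [1.3, -0.0, 0.2]
gripper_width: -0.0
finger_force: 0.0
t: 6.82
eef_pos: [491.8, -54.8, 177.3]
eef_rot: [180.0, 0.0, 82.0]
contact_force: [-0.4, -0.6, -0.0]
gripper_width: 0.1
finger_force: 0.0
t 6.82 pos [491.8 -54.8 177.3] rot [180.   0.  82.] F [-0.4 -0.6 -0. ] w 0.1
now in frame [  1.3 102.2] shift [ 2.8 -1.3 60.3]
(0, 105, 128) [319. 222.]
(25, 80, 128) [356. 256.]
(-25, 130, 128) [279. 185.]
```

View pics/w2.png

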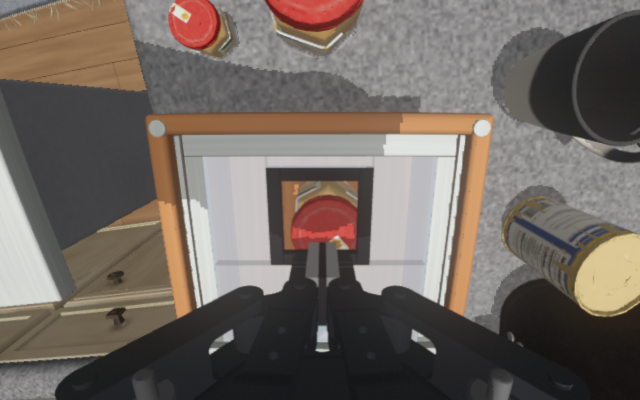

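The lower hole's inner opening is at (282–358, 181–249), with the red lid below it. I descend to z = 117 and push right by about 79 mm.

```bash
python3 -m creep '[[0,0,0,0.004,-0.001,0.02,0],[0,0,0,0,0,0.02,0],[0,0,0,0,0,0.02,0],[0,0,0,-0.005,0,0,0],[0,0,0,-0.008,0,0,0],[0,0,0,-0.008,0,0,0],[0,0,0,-0.008,0,0,0],[0,0,0,-0.008,0,0,0]]'
python3 -m creep '[[0,0,0,-0.008,0,0,0],[0,0,0,-0.008,0,0,0],[0,0,0,-0.008,0,0,0],[0,0,0,-0.008,0,0,0],[0,0,0,-0.006,0,0,0],[0,0,0,-0.004,0,0,0],[0,0,0,0,0,0,0],[0,0,0,0,0,0,0]]'
python3 - <<'E'
from h import *
to((0,26,117))
E
```

```text
t: 7.53
eef_pos: [486.7, -86.2, 118.1]
eef_rot: [179.9, -0.1, 82.1]
contact_force: [-0.8, 2.8, -0.2]
gripper_width: 0.0
finger_force: 1.5
t: 8.2
eef_pos: [480.7, -128.2, 117.2]
eef_rot: [180.0, 0.1, 82.1]
contact_force: [-0.8, -0.2, -0.7]
gripper_width: 0.4
finger_force: 0.0
t 8.2 pos [ 480.7 -128.2  117.2] rot [1.80e+02 1.00e-01 8.21e+01] F [-0.8 -0.2 -0.7] w 0.4
now in frame [ 0.4 28. ] shift [-2.  -0.4  0.2]
```

```bash
python3 -m creep '[[0,0,0,0.006,0,0,0],[0,0,0,0.002,0,0,0],[0,0,0,0,0,-0.025,0],[0,0,0,0,0,-0.025,0],[0,0,0,0.03,0,0,0],[0,0,0,0.035,0,0,0],[0,0,0,0.02,0,0,0],[0,0,0,0.006,0,0,0]]'
python3 - <<'E'
from h import *
to((0,127,117)); cv2.imwrite('pics/w3.png',bot.get_image('wrist'))
E
```

```text
t: 8.87
eef_pos: [494.7, -24.6, 167.2]
eef_rot: [-180.0, -0.1, 82.5]
contact_force: [-0.2, -0.6, -1.0]
gripper_width: -0.1
finger_force: 0.0
t 8.87 pos [494.7 -24.6 167.2] rot [-1.80e+02 -1.00e-01  8.25e+01] F [-0.2 -0.6 -1. ] w -0.1
now in frame [ -0.  132.6] shift [-5.7 -0.  50.2]
```

View pics/w3.png

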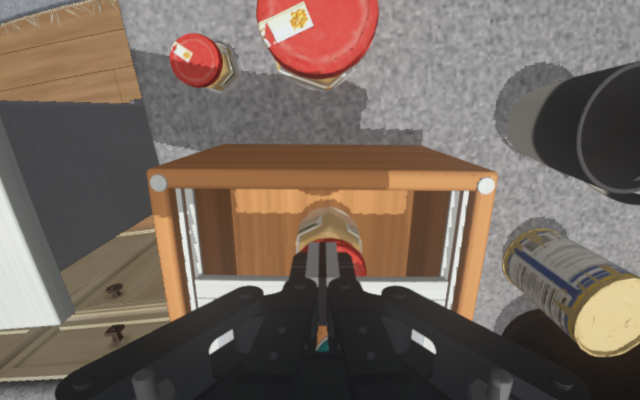

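The wrist view shows the door's left edge at row ~278, a clear gap up to the left wall (row ~190), and the jar at about (330,245). I go down into the gap and push the edge right.

```bash
python3 -m creep '[[0,0,0,0,0,0.015,0],[0,0,0,0,0,0.02,0],[0,0,0,0,0,0.015,0],[0,0,0,0,0,0,0],[0,0,0,-0.01,0,0,0],[0,0,0,-0.01,0,0,0],[0,0,0,-0.01,0,0,0],[0,0,0,-0.01,0,0,0]]'
python3 -m creep '[[0,0,0,-0.009,0,0,0],[0,0,0,-0.009,0,0,0],[0,0,0,-0.009,0,0,0],[0,0,0,-0.009,0,0,0],[0,0,0,-0.008,0,0,0],[0,0,0,-0.006,0,0,0],[0,0,0,-0.004,0,0,0],[0,0,0,0,0,0,0]]'
python3 - <<'E'
from h import *
to((0,22,117))
E
```

```text
t: 9.58
eef_pos: [489.2, -69.8, 118.1]
eef_rot: [179.9, -0.1, 82.1]
contact_force: [0.1, 3.5, -0.7]
gripper_width: -0.0
finger_force: 1.6
t: 10.25
eef_pos: [481.2, -123.8, 117.2]
eef_rot: [180.0, 0.1, 82.1]
contact_force: [-0.6, -0.3, -0.1]
gripper_width: -0.1
finger_force: 0.0
t 10.25 pos [ 481.2 -123.8  117.2] rot [1.80e+02 1.00e-01 8.21e+01] F [-0.6 -0.3 -0.1] w -0.1
now in frame [ 0.2 32.5] shift [-10.5  -0.2   0.3]
```

```bash
python3 -m creep '[[0,0,0,-0.003,0,0,0],[0,0,0,-0.003,0,0,0],[0,0,0,-0.003,0,0,0],[0,0,0,-0.002,0,0,0],[0,0,0,-0.002,0,0,0],[0,0,0,0,0,0,0],[0,0,0,0,0,0,0],[0,0,0,0,0,0,0]]'
python3 - <<'E'
from h import *
to((0,22,117))
E
```

```text
t: 10.92
eef_pos: [479.5, -133.8, 117.1]
eef_rot: [-179.9, -0.1, 82.2]
contact_force: [0.6, 5.3, 1.0]
gripper_width: 0.1
finger_force: 2.8
t 10.92 pos [ 479.5 -133.8  117.1] rot [-1.799e+02 -1.000e-01  8.220e+01] F [0.6 5.3 1. ] w 0.1
now in frame [-0.  22.3] shift [-0.3  0.   0.1]
```

The finger stopped at y = 22.3, just where the hard stop should be, with the force rising. I back off, rise, open the gripper and look at the jar.

```bash
python3 -m creep '[[0,0,0,0.006,0,0,0],[0,0,0,0.006,0,0,0],[0,0,0,0,0,-0.025,0],[0,0,0,0,0,-0.035,0.03],[0,0,0,0,0,-0.03,0.085],[0,0,0,0,0,0,0.085],[0,0,0,0,0,0,0.085],[0,0,0,0,0,0,0.085]]'
python3 - <<'E'
from h import *
to((0,80,220))
t=bot.get_image('top'); cv2.imwrite('pics/t4.png',t); 
import json
c=bot.camera_info('wrist'); im=bot.get_image('wrist'); json.dump({k:np.array(v).tolist() for k,v in c.items()},open('wc.json','w'))
a=cv2.resize(t[170:290,340:500],(640,480),interpolation=cv2.INTER_CUBIC)
cv2.imwrite('pics/w4.png',im); cv2.imwrite('pics/t4c.png',a)
E
```

```text
t: 11.58
eef_pos: [480.9, -123.0, 206.8]
eef_rot: [-180.0, -0.0, 82.2]
contact_force: [-0.8, 0.2, -0.1]
gripper_width: 60.6
finger_force: 0.0
t 11.58 pos [ 480.9 -123.   206.8] rot [-180.    -0.    82.2] F [-0.8  0.2 -0.1] w 60.6
now in frame [-0.1 33.2] shift [ 46.8   0.2 -13.2]
```

View pics/w4.png

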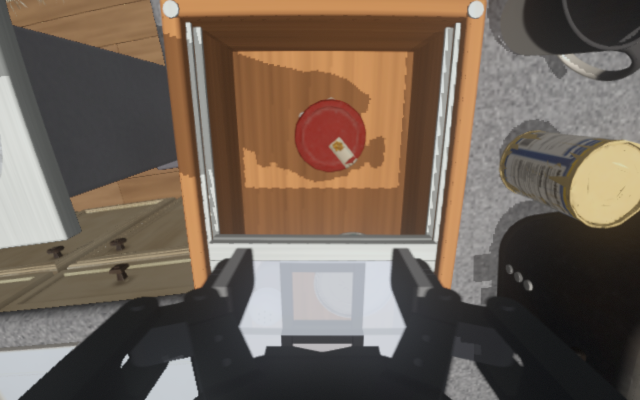

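The left compartment is wide open. The lid spans about (295–366, 98–172), so its centre is at about (330.5,135), and both doors lie flush at row ~240.

```bash
python3 - <<'E'
from h import *
import json
c={k:np.array(v) for k,v in json.load(open('wc.json')).items()}
a=np.radians(-7.9); r=np.array([[np.cos(a),-np.sin(a)],[np.sin(a),np.cos(a)]])
C=np.array((476.5,-155.9)); f=lambda P:np.round((P[:,:2]-C)@r,1)
P=w([(330.5,135),(295,135),(366,135),(330,98),(330,172)],106,c=c); print('wrist lid',f(P))
print('case dots',f(w([(170,8),(476,8)],141,c=c)), 'door edge',f(w([(320,237)],139,c=c)))
im=cv2.imread('pics/t4.png')[170:290,340:410]; h=cv2.cvtColor(im,cv2.COLOR_BGR2HSV)
m=((h[...,1]>170)&((h[...,0]<6)|(h[...,0]>172))).astype('uint8')
n,l,st,ce=cv2.connectedComponentsWithStats(m); 
for i in range(1,n):
    if st[i,4]>60: print(st[i],'top lid',f(w([ce[i]+[340,170]],106)))
to((0,80,74))
E
```

```text
wrist lid [[  6.6  88.2]
 [-20.7  88.2]
 [ 33.9  88.3]
 [  6.  115.5]
 [  6.5  59.4]]
case dots [[-92.2 167.3]
 [ 93.3 167.5]] door edge [[-1.3 17.6]]
[ 32  45  20  20 261] top lid [[ 2.7 88.1]]
t 11.68 pos [ 480.4 -123.1  206.1] rot [-179.9    0.    82.2] F [-0.6  0.4 -0.7] w 74.5
now in frame [-0.6 33.1] shift [ 47.    1.  132.1]
```

```bash
python3 -m creep '[[0,0,0,0.025,0.003,0,0.085],[0,0,0,0.0285,0.0025,0,0.085],[0,0,0,0,0,0.025,0.085],[0,0,0,0,0,0.03,0.085],[0,0,0,0,0,0.025,0.085],[0,0,0,0,0,0.01,0.085],[0,0,0,0,0,0,0.085],[0,0,0,0,0,0,0.085]]' 40
python3 - <<'E'
from h import *
to((5,86.5,74))
E
```

```text
t: 12.35
eef_pos: [493.8, -71.6, 117.0]
eef_rot: [-179.9, 0.1, 82.1]
contact_force: [1.6, -0.4, 0.7]
gripper_width: 85.2
finger_force: 0.0
t 12.35 pos [493.8 -71.6 117. ] rot [-1.799e+02  1.000e-01  8.210e+01] F [ 1.6 -0.4  0.7] w 85.2
now in frame [ 5.6 85.9] shift [ 0.7 -0.5 43. ]
```

```bash
python3 -m creep '[[0,0,0,0,0,0.015,0.085],[0,0,0,0,0,0.015,0.085],[0,0,0,0,0,0.008,0.085],[0,0,0,0,0,0.004,0.085],[0,0,0,0,0,0,0.085],[0,0,0,0,0,0,0.05],[0,0,0,0,0,0,0.05],[0,0,0,0,0,0,0.05]]' 40
python3 -m creep '[[0,0,0,0,0,0,0.04],[0,0,0,0,0,0,0.04],[0,0,0,0,0,0,0.04],[0,0,0,0,0,0,0.04],[0,0,0,0,0,0,0.04],[0,0,0,0,0,-0.004,0.04],[0,0,0,0,0,-0.006,0.04],[0,0,0,0,0,-0.006,0.04]]' 40
```

```text
t: 13.02
eef_pos: [494.6, -71.1, 76.3]
eef_rot: [179.9, -0.0, 82.1]
contact_force: [-1.4, -0.6, 7.6]
gripper_width: 55.6
finger_force: 40.6
t: 13.68
eef_pos: [493.8, -71.0, 91.7]
eef_rot: [-180.0, 0.0, 82.1]
contact_force: [0.1, -0.2, -2.5]
gripper_width: 54.8
finger_force: 42.9
```

The jar is held: 43 N grip, 55 mm opening, and its weight shows in the force. Lifting.

```bash
python3 -m creep '[[0,0,0,0,0,-0.01,0.04],[0,0,0,0,0,-0.02,0.04],[0,0,0,0,0,-0.025,0.04],[0,0,0,0,0,-0.025,0.04],[0,0,0,0,0,-0.025,0.04],[0,0,0,0,0,-0.025,0.04],[0,0,0,0,0,-0.015,0.04],[0,0,0,0,0,-0.005,0.04]]' 40
python3 - <<'E'
from h import *
to((0,0,235),'board')
cv2.imwrite('pics/s5.png',bot.get_image('scene'))
E
```

```text
t: 14.35
eef_pos: [495.3, -71.4, 244.5]
eef_rot: [179.7, -0.1, 82.1]
contact_force: [0.8, -0.1, -2.7]
gripper_width: 55.0
finger_force: 43.5
t 14.35 pos [495.3 -71.4 244.5] rot [ 1.797e+02 -1.000e-01  8.210e+01] F [ 0.8 -0.1 -2.7] w 55.0
now in frame [  74.8 -438. ] shift [436.6 -83.1   9.8]
```

View pics/s5.png

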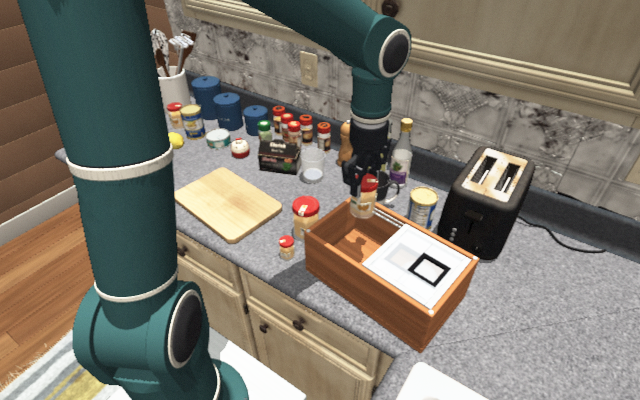

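The scene view shows the jar held upright above the case at (365,195), both doors stacked at the right, and the board clear. I carry it to the board.

```bash
python3 -m creep '[[0,0,0,0.01,-0.002,0,0.04],[0,0,0,0.02,-0.004,0,0.04],[0,0,0,0.03,-0.006,0,0.04],[0,0,0,0.036,-0.007,0,0.04],[0,0,0,0.036,-0.007,0,0.04],[0,0,0,0.036,-0.007,0,0.04],[0,0,0,0.036,-0.007,0,0.04],[0,0,0,0.036,-0.007,0,0.04]]' 40
python3 -m creep '[[0,0,0,0.036,-0.007,0,0.04],[0,0,0,0.036,-0.007,0,0.04],[0,0,0,0.036,-0.007,0,0.04],[0,0,0,0.036,-0.007,0,0.04],[0,0,0,0.027,-0.005,0,0.04],[0,0,0,0.016,-0.003,0,0.04],[0,0,0,0.008,-0.001,0,0.04],[0,0,0,0,0,0,0.04]]' 40
python3 -m creep '[[0,0,0,0,0,0.01,0.04],[0,0,0,0,0,0.02,0.04],[0,0,0,0,0,0.025,0.04],[0,0,0,0,0,0.025,0.04],[0,0,0,0,0,0.025,0.04],[0,0,0,0,0,0.02,0.04],[0,0,0,0,0,0.01,0.04],[0,0,0,0,0,0,0.04]]' 40
python3 - <<'E'
from h import *
to((0,0,77),'board')
E
```

```text
t: 15.07
eef_pos: [478.4, 175.2, 239.6]
eef_rot: [-179.8, 0.1, 82.2]
contact_force: [1.5, 0.2, -3.4]
gripper_width: 54.8
finger_force: 43.4
t: 15.73
eef_pos: [469.3, 372.3, 239.8]
eef_rot: [-179.9, 0.1, 82.3]
contact_force: [0.3, 0.0, -2.4]
gripper_width: 55.1
finger_force: 43.4
t: 16.4
eef_pos: [469.5, 368.0, 103.7]
eef_rot: [-179.8, 0.3, 82.0]
contact_force: [-0.2, -0.2, -2.8]
gripper_width: 54.8
finger_force: 43.4
t 16.4 pos [469.5 368.  103.7] rot [-179.8    0.3   82. ] F [-0.2 -0.2 -2.8] w 54.8
now in frame [-2.8 -4.8] shift [ 5.   2.8 26.7]
```

```bash
python3 -m creep '[[0,0,0,0,0,0.008,0.04],[0,0,0,0,0,0.008,0.04],[0,0,0,0,0,0.004,0.04],[0,0,0,0,0,0.002,0.04],[0,0,0,0,0,0.002,0.04],[0,0,0,0,0,0.001,0.04],[0,0,0,0,0,0,0.04],[0,0,0,0,0,0,0.04]]' 40
```

```text
t: 17.07
eef_pos: [470.4, 371.5, 81.5]
eef_rot: [180.0, -0.0, 82.2]
contact_force: [-0.7, -0.0, -3.1]
gripper_width: 54.7
finger_force: 43.4
```

```bash
python3 -m creep '[[0,0,0,0,0,0.001,0.04],[0,0,0,0,0,0.001,0.04],[0,0,0,0,0,0.001,0.04],[0,0,0,0,0,0.001,0.04],[0,0,0,0,0,0,0.04],[0,0,0,0,0,0,0.04],[0,0,0,0,0,0,0.04],[0,0,0,0,0,0,0.04]]' 40
```

```text
t: 17.73
eef_pos: [470.4, 371.7, 78.1]
eef_rot: [180.0, -0.1, 82.2]
contact_force: [-3.1, -1.1, 5.1]
gripper_width: 55.0
finger_force: 43.9
```

Contact: the force went from −3 N to +5 N, so the jar stands on the board. I release and rise straight up.

```bash
python3 -m creep '[[0,0,0,0,0,0,0.065],[0,0,0,0,0,0,0.075],[0,0,0,0,0,0,0.085],[0,0,0,0,0,0,0.085],[0,0,0,0,0,0,0.085],[0,0,0,0,0,-0.01,0.085],[0,0,0,0,0,-0.02,0.085],[0,0,0,0,0,-0.03,0.085]]'
python3 -m creep '[[0,0,0,0,0,-0.03,0.085],[0,0,0,0,0,-0.03,0.085],[0,0,0,-0.03,0,-0.02,0.085],[0,0,0,-0.04,0,0,0.085],[0,0,0,-0.04,0,0,0.085],[0,0,0,-0.02,0,0,0.085],[0,0,0,0,0,0,0.085],[0,0,0,0,0,0,0.085]]'
python3 - <<'E'
from h import *
to((0,0,77),'board')
t=bot.get_image('top'); s=bot.get_image('wrist')
cv2.imwrite('pics/end.png',np.hstack([cv2.resize(t[150:310,150:500],(700,320)),]) if 0 else np.vstack([cv2.resize(t[150:310,150:500],(480,220)),cv2.resize(s,(480,300))]))
E
```

```text
t: 18.4
eef_pos: [469.0, 370.1, 136.3]
eef_rot: [-179.8, 0.2, 82.1]
contact_force: [0.3, 0.5, -0.2]
gripper_width: 85.0
finger_force: 0.0
t: 19.07
eef_pos: [452.9, 241.7, 218.4]
eef_rot: [180.0, -0.1, 82.0]
contact_force: [0.2, 0.9, 0.6]
gripper_width: 85.1
finger_force: 0.0
t 19.07 pos [452.9 241.7 218.4] rot [ 1.8e+02 -1.0e-01  8.2e+01] F [0.2 0.9 0.6] w 85.1
now in frame [  -4.4 -132.2] shift [132.    1.5 141.6]
```

View pics/end.png

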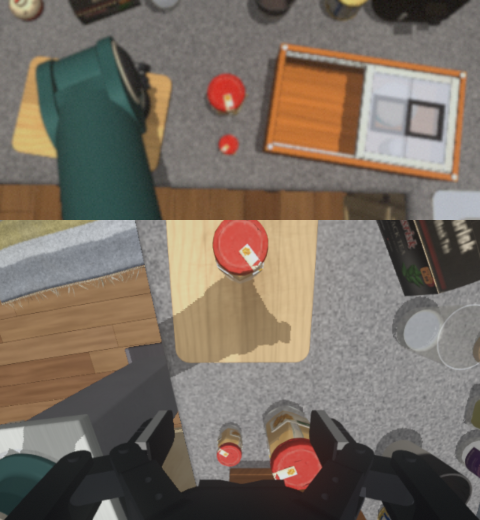

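The top half of the picture shows both doors stacked at the right of the case (upper door to about x = 460) with nothing disturbed. The wrist half shows the jar upright in the middle of the board at about (241,246), and the gripper is clear of it.

```bash
python3 -c "
from rig import bot
print(bot.job_done())"
```

```text
the job is handed in; nothing more can be done
None
```

I handed the job in at about 19 s: both doors were pushed right to their hard stops, the honey jar stands upright near the centre of the board, nothing was knocked over in the views I checked, and the hand-in gave no verdict.

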